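# Set the syringe driver's slide to the marked stop

### The arm

A 6-joint arm with a two-finger parallel gripper is mounted at the origin on a cart in front of the work surface, level with it; the furniture and walls round the work are solid. World frame = base frame: x ahead of the robot, y to its left, z up, the work surface at z = 0. Lengths are in m, angles in rad, forces in N, time in s.
With the tool pointing down it reaches from about 0.325 to 0.9 m from the base axis. Payload 6.1 kg.
Tool frame: the origin (TCP) lies between the finger pads; the fingertips stand 17 mm ahead of it and the grasp point (between the pads) lies 2 mm behind it; z points along the fingers, x is the direction in which the jaws open and shut, and the axes are right-handed (so a half turn about z gives the same grasp; the last joint's range is limited). The gripper opens to 85 mm and grips with 20 to 120 N. Pads are 22 mm wide; open, the fingers measure 114 mm over their backs; the gripper's body (76 mm by 85 mm) begins 54 mm behind the grasp point. The pads swing forward as they close: fully open they stand 13 mm farther back than shut.
Start: joints at [-0.126, 0.22, 1.526, -0, 1.395, -0.126], TCP at [0.625, -0, 0.248] pointing down, gripper open.
Joint ranges: [-2.98, 2.98], [-0.91, 2.08], [0.09, 2.57], [-1.24, 4.39], [0.2, 2.65], [-2.68, 2.68]. Speed limits (rad/s): [2.57, 2.57, 3.01, 3.14, 3.14, 3.14].

### API

Orientations are given as a 3x3 rotation matrix whose columns are the frame's x, y, z axes.
In Python, from plant import r, eyes gives the robot as it stands.
- The arm moves only by the tool drive_tool, never from a script. Its argument "rows" is one flat list of numbers, 7 for each row, row after row: the turn, a rotation vector about the world's x, y, z in degrees, then the shift along the world's x, y, z in cm, then the gripper command: -1 is shut, 1 is fully open, values between are in proportion. A call has 1 to 20 rows; each row is the pose to reach, as a shift and turn from the pose measured when the call began; what a row does not reach only later rows make up. A row lasts 1/12 s, in which the tool goes at most 41.7 mm and 7.16 degrees, less where a joint would pass 70% of its speed; a pose out of reach is approached as far as the arm can. A call with a gripper value outside its range is refused whole. The fingers move at their own pace and stop on an object; "grip_force" is the grip in N (left out, the last holds). Time passes only in rows, so rows that repeat a pose let the fingers close. It gives the time, the measured TCP pose, the force and the opening at its end, in the units of the state.
- r.read_state(): the state, without advancing time (a new reading comes with each control period).
- eyes.camera(name): name is "scene" or "side" or "wrist"; returns a dict with "frame" (420x560x3 uint8, red, green, blue), "K" (3x3 intrinsics, pixels), "dist_coeffs" ([k1, k2, p1, p2, k3] as OpenCV has them; the pictures are not rectified), "view" (4x4, takes a point from world to camera coordinates). Camera axes: x right, y down, z forward; pixel columns grow to the right and rows downward; lengths in m; the calibration is good to about 2 mm. A picture is of the moment at which its call begins. There is no depth.
- r.job_done(): hands the job in, once; it reports no verdict.
The state is a dict: "clock": time; "joint_pos": joint angles; "joint_velocities": joint speeds; "tau": joint torques, N m; "tool_pos": TCP position; "ee_rot": TCP orientation; "ft_force": force on the tool from outside, world axes, zero at the start; "ft_torque": the same for the moment, N m; "grip_width": finger opening in m.
Only numpy, scipy, OpenCV 4.12 (cv2) and the standard library are available. Lean on these libraries where they do the work, as an engineer would, in place of code of your own. Each camera call takes 0.05 s, during which the arm holds its last target. There are 200 camera calls.

### The job

Get the syringe driver on the desk ready: with shut fingertips press the key in the middle of its slide fully down to free the brake, keep it pressed and push the slide along the rail until it rests against the marked stop (the collar with the upright disc on top, not the plain collar), then let the key come up so that the slide stays there. Only press and push: do not grip the slide, do not force it along with the brake on, press no harder than a firm finger would, and leave the bottle, cup, thermometer and swab carton alone.

Things in the scene. Friction and masses are not known exactly. Their poses are not given: they have to be found in the camera images.
- driver: the syringe driver: a fixed white bed 100 x 400 mm, 36 mm high, with an aluminium rail (top at z = 46 mm) along its middle and a grey block at each end of the rail. Origin at the centre of its underside on the desk; its y axis runs along the rail (400 mm side), x across it, z up. It stands at a different place and yaw each time
- slide: the grey slide on the rail, 88 mm long along the rail, 66 mm wide: a deck (top at z = 56 mm) between two raised shoulders at its ends (each 14 mm long, tops at z = 72 mm, 60 mm clear between them), with the black ribbed release key in the middle. Origin at its centre as seen from above, at desk height (z = 0); axes as the driver's. It only moves along the driver's y axis. With the key up a brake holds it against about 20 N; with the key down it slides with about 1 N
- release_key (a joint): travel of the release key in m: 0 = up (brake on), about 0.006 = fully down. It springs back; it resists with about 5 N at 2 mm, 8 N at 3 mm and 11 N fully down. The brake grips less and less on the way and is free from about 0.0035 on
- key_top (a point): centre of the release key's top face (38 mm across the rail, 44 mm along it), at z = 66 mm when up, 6 mm below the shoulders' tops; it moves with the slide and the key
- marked_stop: the marked stop: an aluminium collar fixed on the rail, 66 mm across the rail, 22 mm along it, top at z = 66 mm, with an upright round disc (28 mm across) on a short post above its rear part, topping out at z = 110 mm, and a clamping knob at the front. Origin at its centre as seen from above, at desk height (z = 0). It stands on either side of the slide. The slide touches it when the two origins are 55 mm apart
- plain_stop: the plain stop: the same collar without post and disc, on the other side of the slide; not wanted. Origin as the marked stop's
- reagent_0: small amber dropper bottle with a white cap, 36 mm across, 81 mm tall; origin at the centre of its underside; loose bystander, behind the driver
- sample_cup_0: white sample cup with screw lid, 62 mm across, 69 mm tall; origin at the centre of its underside; loose bystander, behind the driver
- thermometer: clinical thermometer, white stick 18 x 140 x 11 mm, lying in front of the driver; origin at the centre of its underside; loose bystander
- swab_pack_0: flat swab carton 51 x 51 x 9 mm lying in front of the driver; origin at the centre of its underside; loose bystander

How it is judged:
By the outcome, as a careful person would: the job done as asked, in the order asked, and still so for the second after the job is handed in, with the robot touching nothing.
It also fails if it takes over 40 s, if anything falls off the work surface, if the arm or the gripper's body presses on something with over 40 N, if the wrist force passes 120 N, or if a joint passes its speed limit or range.

## Working session

There is one attempt and no reset: what is moved stays moved. The work goes in short steps, Python scripts to look and compute and a tool call to move; the robot and the scene stay as the last step left them, time stands still between calls to the robot, and variables do not carry over. Pictures are saved under pics/ and viewed, on a budget of 10 in all, crops included, one or two more only if the job needs it, and the job is handed in when it is done.

Besides the shell and the picture viewer there is one more tool, called after "Call:" in YAML: its name, and indented under it one key for each argument. drive_tool: Moves the arm, as the interface text tells. Its arguments: {"type":"object","properties":{"rows":{"type":"array"},"grip_force":{"type":"number"}},"required":["rows"]}

```bash
mkdir -p pics
cat > h.py <<'E'
import numpy as np, cv2
from plant import r, eyes
def snap(n,f):
    c=eyes.camera(n); cv2.imwrite('pics/'+f,c['frame'][:,:,::-1]); np.savez('pics/'+f+'.npz',**{k:np.array(c[k]) for k in('K','dist_coeffs','view','frame')}); return c
def ray(f,uv,z):
    c=np.load('pics/'+f+'.npz'); p=cv2.undistortPoints(np.array([[uv]],float),c['K'],c['dist_coeffs'])[0,0]
    R=c['view'][:3,:3];t=c['view'][:3,3]; o=-R.T@t; d=R.T@np.array([p[0],p[1],1]); return o+d*(z-o[2])/d[2]
def proj(f,P):
    c=np.load('pics/'+f+'.npz'); return cv2.projectPoints(np.array(P,float).reshape(-1,3),cv2.Rodrigues(c['view'][:3,:3])[0],c['view'][:3,3],c['K'],c['dist_coeffs'])[0].reshape(-1,2)
E
python3 - <<'E'
from h import *
for n in('scene','wrist','side'): snap(n,n+'0.png')
a=[cv2.imread(f'pics/{n}0.png') for n in('scene','wrist')]
s=r.read_state();print(s['clock'],s['tool_pos'],s['grip_width'],s['ft_force'])
E
```

```text
0.15 [6.24567245e-01 5.14787027e-05 2.47440785e-01] 0.08563473797572019 [ 0.37518788 -0.11646416  0.04623228]
```

View pics/scene0.png

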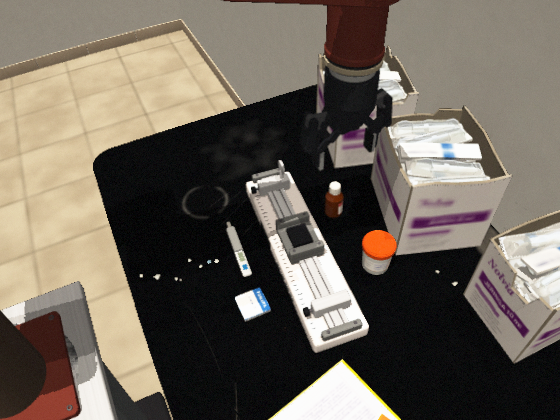

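View pics/wrist0.png

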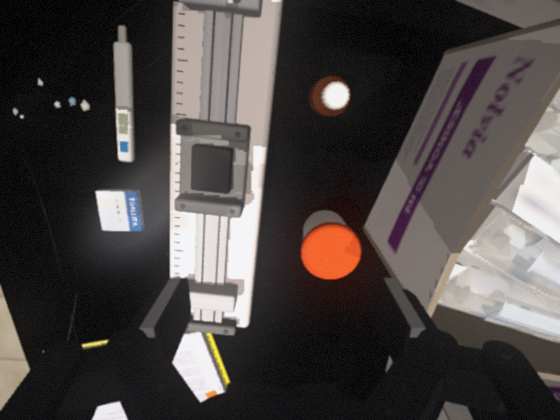

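The scene picture shows the driver running from (268,180) to (340,335), with the slide's key at about (298,236). There is one collar near (327,303) and something near (270,178). The wrist picture shows the key at (213,168), slide shoulders at y≈130 and 205, and a collar at (213,296). I'll enlarge the scene to tell the two stops apart.

Run:
```python
import cv2,numpy as np
a=cv2.imread('pics/scene0.png')[150:360,230:380]; b=cv2.imread('pics/side0.png')
a=cv2.resize(a,None,fx=2.85,fy=2.85,interpolation=cv2.INTER_CUBIC)
cv2.imwrite('pics/cropA.png',a)
```

```text
(no output)
```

View pics/cropA.png

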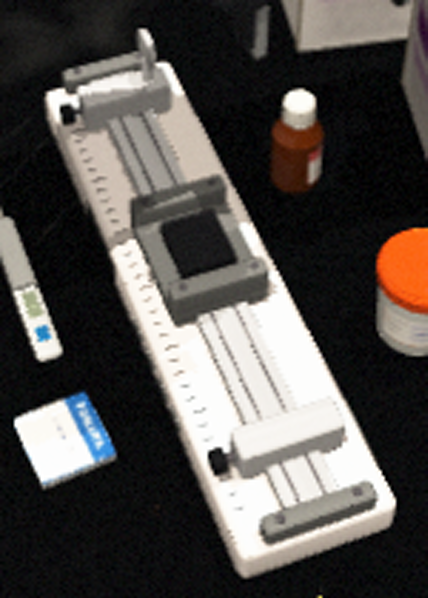

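View pics/side0.png

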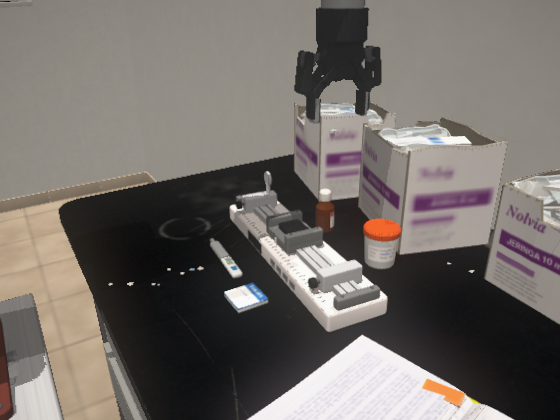

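The enlarged crop shows the upright disc at about (147,45) on the far collar, so that one is the marked stop. The collar near (288,435) is plain. The side view agrees, with the disc at (268,181). Next I'll measure the key, the stop and the yaw.

Run:
```python
from h import *
np.set_printoptions(precision=4,suppress=True)
C=lambda u,v:(230+u/2.85-.3,150+v/2.85-.3)
S='scene0.png';W='wrist0.png'
def P(l,f,uv,z): p=ray(f,uv,z); print(l,p); return p
k=[P('key',S,C(*q),.066) for q in((163,222),(213,210),(240,262),(183,277))]; print('c',np.mean(k,0))
kw=[P('keyW',W,q,.066) for q in((193,145),(234,145),(233,191),(192,191))]; print('c',np.mean(kw,0))
for l,a,b in(('left',(50,110),(232,560)),('right',(178,80),(393,495))):
    p=P(l,S,C(*a),.036);q=P(l,S,C(*b),.036);d=q-p;print('len',np.linalg.norm(d),'ang',np.degrees(np.arctan2(d[1],d[0])))
P('marked near top edge L',S,C(87,112),.066);P('R',S,C(172,95),.066)
P('plain top far L',S,C(233,440),.066);P('R',S,C(333,402),.066)
P('slide near shoulder far R',S,C(268,262),.072);P('slide near L near',S,C(172,290),.072)
P('slide far sh L',S,C(133,200),.072);P('R',S,C(222,178),.072)
P('disc top',S,C(146,30),.11)
print(P('tool view centre',W,(280,210),0))
```

```text
key [0.5411 0.0424 0.066 ]
key [0.5749 0.0365 0.066 ]
key [ 0.5702 -0.0095  0.066 ]
key [ 0.5325 -0.0035  0.066 ]
c [0.5547 0.0165 0.066 ]
keyW [0.5415 0.0443 0.066 ]
keyW [0.5801 0.0442 0.066 ]
keyW [ 0.5771 -0.0004  0.066 ]
keyW [ 0.5367 -0.0003  0.066 ]
c [0.5589 0.0219 0.066 ]
left [0.5246 0.1977 0.036 ]
left [ 0.4767 -0.1745  0.036 ]
len 0.3752692024508295 ang -97.33909452924829
right [0.6224 0.1824 0.036 ]
right [ 0.5796 -0.1816  0.036 ]
len 0.36644120207552217 ang -96.69947536400707
marked near top edge L [0.5378 0.1562 0.066 ]
R [0.5985 0.1438 0.066 ]
plain top far L [ 0.5051 -0.1212  0.066 ]
R [ 0.5694 -0.1257  0.066 ]
slide near shoulder far R [ 0.5836 -0.0215  0.072 ]
slide near L near [ 0.5199 -0.0134  0.072 ]
slide far sh L [0.5298 0.0637 0.072 ]
R [0.5908 0.0539 0.072 ]
disc top [0.5919 0.17   0.11  ]
tool view centre [ 0.6224 -0.0423  0.    ]
[ 0.6224 -0.0423  0.    ]
```

Call:
drive_tool:
  rows: [0, 0, -2, -2, 0.5, 0, -1, 0, 0, -4, -4, 1, -2, -1, 0, 0, -7, -6, 1.5, -4, -1, 0, 0, -7, -6.9, 1.6, -6, -1, 0, 0, -7, -6.9, 1.6, -8, -1, 0, 0, -7, -6.9, 1.6, -10, -1, 0, 0, -7, -6.9, 1.6, -12, -1, 0, 0, -7, -6.9, 1.6, -13, -1, 0, 0, -7, -6.9, 1.6, -13, -1, 0, 0, -7, -6.9, 1.6, -13, -1, 0, 0, -7, -6.9, 1.6, -13, -1]
  grip_force: 40

```text
clock: 1.07
tool_pos: [0.5564, 0.016, 0.1187]
ee_rot: [[0.993, -0.122, 0.0], [-0.122, -0.993, 0.0], [0.0, -0.0, -1.0]]
ft_force: [-0.1, -0.5, 0.6]
grip_width: -0.0002
```

Run:
```python
from h import *
snap('wrist','wrist1.png');snap('scene','scene1.png')
s=r.read_state();print(s['clock'],s['tool_pos'],s['ee_rot'],s['grip_width'],s['ft_force'])
t=s['tool_pos']+s['ee_rot'][:,2]*.017
print(proj('scene1.png',[t]),proj('wrist1.png',[t]))
a=cv2.imread('pics/scene1.png')[130:330,220:400];a=cv2.resize(a,None,fx=2.1,fy=2.1,interpolation=cv2.INTER_CUBIC)
b=cv2.imread('pics/wrist1.png')
cv2.imwrite('pics/c1.png',np.hstack([a,cv2.resize(b,(400,420))[:, :]]) )
```

```text
1.1667 [0.55668989 0.01591636 0.11900816] [[ 9.92552272e-01 -1.21814492e-01  1.10300173e-03]
 [-1.21814631e-01 -9.92552866e-01  5.98648127e-05]
 [ 1.08749513e-03 -1.93780705e-04 -9.99999390e-01]] 0.0002778504132163731 [ 0.02182641  0.5554861  -0.33234357]
[[300.96438021 221.97793824]] [[280.70591896 277.61098665]]
```

View pics/c1.png

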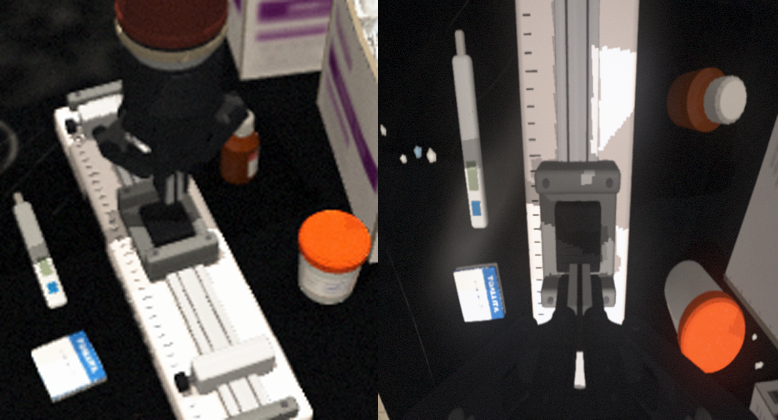

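The left half shows the shut fingertips at (175,195), over the key. The wrist half shows them at (579,265), in line with the key and the slide. The key's far edge there is at y≈201, and the far shoulder spans y≈161–187.

Run:
```python
from h import *
W='wrist1.png'
g=lambda u,v:((u-378)*1.4,v)
s=r.read_state();R=s['ee_rot'];t=s['tool_pos']
for l,q,z in(('keyL',(556,201),.066),('keyR',(602,201),.066),('shL',(537,165),.072),('shR',(620,165),.072),('bedL',(519,60),.036),('bedR',(638,60),.036),('bedL2',(533,280),.036),('bedR2',(628,280),.036)):
    p=ray(W,g(*q),z); d=p-t; print(l,p.round(4),'tool x,rail',(d@R[:,0]).round(4),(-d@R[:,1]).round(4))
```

```text
keyL [0.5421 0.0471 0.066 ] tool x,rail -0.0183 0.0291
keyR [0.579  0.0426 0.066 ] tool x,rail 0.0188 0.0292
shL [0.5319 0.0706 0.072 ] tool x,rail -0.0314 0.0513
shR [0.5939 0.063  0.072 ] tool x,rail 0.0312 0.0513
bedL [0.5206 0.1286 0.036 ] tool x,rail -0.0496 0.1074
bedR [0.6187 0.1166 0.036 ] tool x,rail 0.0492 0.1074
bedL2 [ 0.5049 -0.0189  0.036 ] tool x,rail -0.0472 -0.0409
bedR2 [ 0.6021 -0.0308  0.036 ] tool x,rail 0.0506 -0.0409
```

Call:
drive_tool:
  rows: [0, 0, 0, 0, 0.4, -1, -1, 0, 0, 0, 0, 0.4, -2, -1, 0, 0, 0, 0, 0.4, -2.8, -1, 0, 0, 0, 0, 0.4, -3.2, -1, 0, 0, 0, 0, 0.4, -3.4, -1, 0, 0, 0, 0, 0.4, -3.5, -1, 0, 0, 0, 0, 0.4, -3.6, -1, 0, 0, 0, 0, 0.4, -3.6, -1, 0, 0, 0, 0, 0.4, -3.6, -1]

```text
clock: 1.92
tool_pos: [0.557, 0.0199, 0.0833]
ee_rot: [[0.993, -0.122, 0.002], [-0.122, -0.993, 0.0], [0.002, -0.0, -1.0]]
ft_force: [-0.4, 0.6, 0.4]
grip_width: 0.0006
```

Call:
drive_tool:
  rows: [0, 0, 0, 0, 0, -0.1, -1, 0, 0, 0, 0, 0, -0.2, -1, 0, 0, 0, 0, 0, -0.3, -1, 0, 0, 0, 0, 0, -0.3, -1, 0, 0, 0, 0, 0, -0.3, -1]

```text
clock: 2.33
tool_pos: [0.5574, 0.0198, 0.0809]
ee_rot: [[0.993, -0.122, 0.003], [-0.122, -0.993, -0.0], [0.003, -0.0, -1.0]]
ft_force: [-0.7, -0.1, 5.0]
grip_width: 0.0002
```

Call:
drive_tool:
  rows: [0, 0, 0, 0, 0, -0.1, -1, 0, 0, 0, 0, 0, -0.2, -1, 0, 0, 0, 0, 0, -0.3, -1, 0, 0, 0, 0, 0, -0.4, -1, 0, 0, 0, 0, 0, -0.4, -1, 0, 0, 0, 0, 0, -0.4, -1]

```text
clock: 2.83
tool_pos: [0.5576, 0.0198, 0.0778]
ee_rot: [[0.993, -0.122, 0.003], [-0.122, -0.993, -0.0], [0.003, -0.0, -1.0]]
ft_force: [-3.8, 0.2, 9.0]
grip_width: 0.0001
```

Call:
drive_tool:
  rows: [0, 0, 0, -0.05, 0, -0.1, -1, 0, 0, 0, -0.05, 0, -0.15, -1, 0, 0, 0, -0.05, 0, -0.15, -1, 0, 0, 0, -0.05, 0, -0.15, -1]

```text
clock: 3.17
tool_pos: [0.5576, 0.0198, 0.0774]
ee_rot: [[0.993, -0.122, 0.004], [-0.122, -0.993, -0.0], [0.004, -0.0, -1.0]]
ft_force: [-2.9, 0.2, 10.0]
grip_width: 0.0004
```

Call:
drive_tool:
  rows: [0, 0, 0, 0, 0, -0.15, -1, 0, 0, 0, 0, 0, -0.25, -1, 0, 0, 0, 0, 0, -0.25, -1, 0, 0, 0, 0, 0, -0.25, -1]

```text
clock: 3.5
tool_pos: [0.5578, 0.0198, 0.0769]
ee_rot: [[0.993, -0.121, 0.004], [-0.121, -0.993, -0.0], [0.004, 0.0, -1.0]]
ft_force: [-7.2, 0.4, 16.6]
grip_width: -0.0003
```

Call:
drive_tool:
  rows: [0, 0, 0, -0.05, 0.1, -0.17, -1, 0, 0, 0, -0.03, 0.3, -0.17, -1, 0, 0, 0, 0.0, 0.6, -0.17, -1, 0, 0, 0, 0.05, 1.0, -0.17, -1, 0, 0, 0, 0.1, 1.4, -0.17, -1, 0, 0, 0, 0.15, 1.8, -0.17, -1, 0, 0, 0, 0.2, 2.2, -0.17, -1, 0, 0, 0, 0.25, 2.6, -0.17, -1, 0, 0, 0, 0.28, 2.9, -0.17, -1, 0, 0, 0, 0.3, 3.0, -0.17, -1, 0, 0, 0, 0.3, 3.0, -0.17, -1]

```text
clock: 4.42
tool_pos: [0.5613, 0.0502, 0.0769]
ee_rot: [[0.993, -0.121, 0.005], [-0.121, -0.993, -0.0], [0.005, -0.0, -1.0]]
ft_force: [-5.3, 0.3, 15.1]
grip_width: -0.0001
```

Run:
```python
from h import *
snap('scene','scene2.png')
a=cv2.imread('pics/scene2.png')[140:290,230:350];cv2.imwrite('pics/c2.png',cv2.resize(a,None,fx=4,fy=4,interpolation=cv2.INTER_CUBIC))
s=r.read_state();print(s['tool_pos'],s['ft_force'])
```

```text
[0.56128355 0.05018058 0.07694306] [-5.60591224  0.81226411 13.27104296]
```

View pics/c2.png

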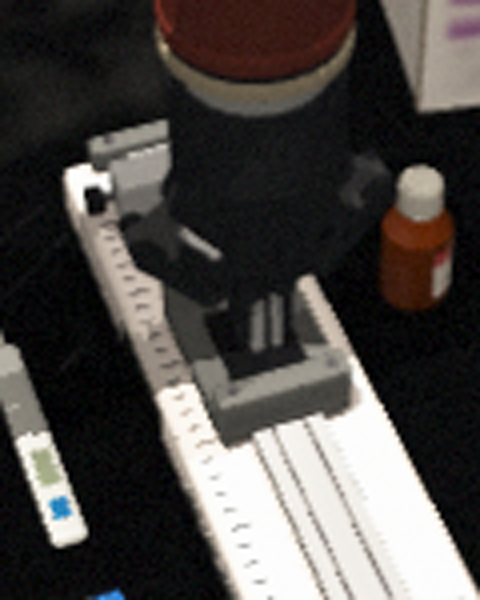

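The slide has moved with the key held down. Its near shoulder now runs from (225,400) to (350,365), and the marked stop is still ahead at (140,180).

Call:
drive_tool:
  rows: [0, 0, 0, -0.03, 0.2, -0.17, -1, 0, 0, 0, 0.0, 0.5, -0.17, -1, 0, 0, 0, 0.05, 0.9, -0.17, -1, 0, 0, 0, 0.1, 1.3, -0.17, -1, 0, 0, 0, 0.14, 1.7, -0.17, -1, 0, 0, 0, 0.18, 2.1, -0.17, -1, 0, 0, 0, 0.23, 2.5, -0.17, -1, 0, 0, 0, 0.28, 2.9, -0.17, -1, 0, 0, 0, 0.33, 3.3, -0.17, -1, 0, 0, 0, 0.38, 3.7, -0.17, -1, 0, 0, 0, 0.42, 4.0, -0.17, -1, 0, 0, 0, 0.45, 4.2, -0.17, -1, 0, 0, 0, 0.45, 4.2, -0.17, -1]

```text
clock: 5.55
tool_pos: [0.5662, 0.0928, 0.0769]
ee_rot: [[0.993, -0.121, 0.005], [-0.121, -0.993, 0.0], [0.005, -0.001, -1.0]]
ft_force: [-5.0, 1.6, 12.6]
grip_width: -0.0002
```

Call:
drive_tool:
  rows: [0, 0, 0, 0, 0.15, -0.17, -1, 0, 0, 0, 0, 0.3, -0.17, -1, 0, 0, 0, 0.03, 0.45, -0.17, -1, 0, 0, 0, 0.04, 0.6, -0.17, -1, 0, 0, 0, 0.06, 0.75, -0.17, -1, 0, 0, 0, 0.07, 0.9, -0.17, -1, 0, 0, 0, 0.07, 0.9, -0.17, -1]

```text
clock: 6.13
tool_pos: [0.5673, 0.1023, 0.0769]
ee_rot: [[0.993, -0.12, 0.006], [-0.12, -0.993, 0.001], [0.006, -0.001, -1.0]]
ft_force: [-4.8, 0.8, 13.8]
grip_width: 0.0001
```

Call:
drive_tool:
  rows: [0, 0, 0, 0, 0.1, -0.17, -1, 0, 0, 0, 0, 0.2, -0.17, -1, 0, 0, 0, 0.02, 0.3, -0.17, -1, 0, 0, 0, 0.03, 0.4, -0.17, -1, 0, 0, 0, 0.03, 0.4, -0.17, -1]

```text
clock: 6.55
tool_pos: [0.5679, 0.1067, 0.0769]
ee_rot: [[0.993, -0.12, 0.006], [-0.12, -0.993, 0.001], [0.006, -0.002, -1.0]]
ft_force: [-6.1, -0.2, 13.8]
grip_width: -0.0001
```

Call:
drive_tool:
  rows: [0, 0, 0, 0, 0.1, -0.17, -1, 0, 0, 0, 0, 0.2, -0.17, -1, 0, 0, 0, 0.02, 0.3, -0.17, -1, 0, 0, 0, 0.02, 0.3, -0.17, -1]

```text
clock: 6.88
tool_pos: [0.5683, 0.11, 0.0769]
ee_rot: [[0.993, -0.12, 0.007], [-0.12, -0.993, 0.001], [0.006, -0.002, -1.0]]
ft_force: [-5.6, 0.6, 14.6]
grip_width: -0.0006
```

Run:
```python
from h import *
snap('scene','scene3.png');snap('side','side3.png')
a=cv2.resize(cv2.imread('pics/scene3.png')[140:260,240:340],None,fx=4,fy=4,interpolation=cv2.INTER_CUBIC)
b=cv2.resize(cv2.imread('pics/side3.png')[160:280,215:310],None,fx=4,fy=4,interpolation=cv2.INTER_CUBIC)
cv2.imwrite('pics/c3.png',np.hstack([a,b]))
p=np.array([.5575,.023,0]);d=np.array([.113,.9936,0]);x=np.array([.9936,-.113,0])
for T in(.080,.085,.091): 
  for f,o in(('scene3.png',(240,140,0)),('side3.png',(215,160,400))):
    q=[p+d*(T-.044)+x*s*.033+[0,0,.072] for s in(-1,1)]; print(T,f,((proj(f,q)-o[:2])*4+[o[2],0]).round())
```

```text
0.08 scene3.png [[145. 322.]
 [276. 284.]]
0.08 side3.png [[610. 230.]
 [746. 201.]]
0.085 scene3.png [[141. 314.]
 [272. 277.]]
0.085 side3.png [[605. 225.]
 [741. 197.]]
0.091 scene3.png [[137. 305.]
 [267. 268.]]
0.091 side3.png [[600. 220.]
 [735. 192.]]
```

View pics/c3.png

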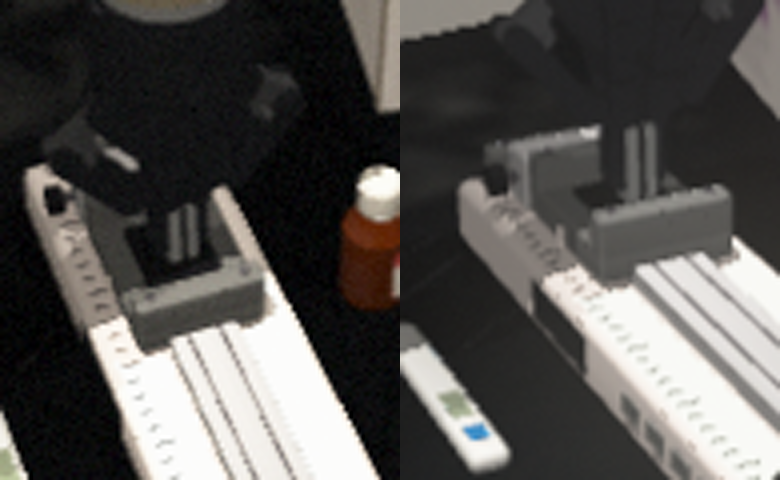

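The near shoulder's edge, (137,308)–(265,275) in the scene view and (597,218)–(732,193) in the side view, fits a travel of about 90 mm. So the slide has followed the tool, and the stop's knob is right beside it. I'll keep creeping forward until it makes contact.

Call:
drive_tool:
  rows: [0, 0, 0, 0, 0.1, -0.17, -1, 0, 0, 0, 0, 0.2, -0.17, -1, 0, 0, 0, 0.02, 0.3, -0.17, -1, 0, 0, 0, 0.02, 0.3, -0.17, -1]

```text
clock: 7.32
tool_pos: [0.5687, 0.1134, 0.0769]
ee_rot: [[0.993, -0.12, 0.007], [-0.12, -0.993, 0.002], [0.007, -0.002, -1.0]]
ft_force: [-6.4, 0.0, 14.8]
grip_width: -0.0003
```

Call:
drive_tool:
  rows: [0, 0, 0, 0, 0.1, -0.15, -1, 0, 0, 0, 0, 0.2, -0.15, -1, 0, 0, 0, 0.0, 0.3, -0.15, -1, 0, 0, 0, 0.0, 0.3, -0.15, -1]

```text
clock: 7.65
tool_pos: [0.5689, 0.115, 0.0769]
ee_rot: [[0.993, -0.119, 0.007], [-0.119, -0.993, -0.001], [0.007, 0.0, -1.0]]
ft_force: [-5.4, -6.0, 13.3]
grip_width: -0.0001
```

Contact: fy is −6 N and the tool stopped 1.4 mm short of its target. Now I'll let the key up slowly with a slight push still held.

Call:
drive_tool:
  rows: [0, 0, 0, 0, 0.08, -0.1, -1, 0, 0, 0, 0, 0.08, 0.0, -1, 0, 0, 0, 0, 0.07, 0.1, -1, 0, 0, 0, 0, 0.06, 0.2, -1, 0, 0, 0, 0, 0.04, 0.3, -1, 0, 0, 0, 0, 0, 0.4, -1, 0, 0, 0, 0, 0, 0.5, -1, 0, 0, 0, 0, 0, 0.7, -1, 0, 0, 0, 0, 0, 1.0, -1, 0, 0, 0, 0, 0, 1.5, -1, 0, 0, 0, 0, 0, 3, -1, 0, 0, 0, 0, 0, 5, -1, 0, 0, 0, 0, 0, 8, -1, 0, 0, 0, 0, -2, 11, -1, 0, 0, 0, 0, -5, 13, -1, 0, 0, 0, 0, -8, 14, -1, 0, 0, 0, 0, -11, 15, -1, 0, 0, 0, 0, -13, 16, -1, 0, 0, 0, 0, -13, 16, -1]

```text
clock: 9.23
tool_pos: [0.5702, -0.0188, 0.2399]
ee_rot: [[0.992, -0.123, 0.011], [-0.123, -0.992, -0.004], [0.012, 0.002, -1.0]]
ft_force: [0.8, -0.4, 0.1]
grip_width: -0.0001
```

Run:
```python
from h import *
snap('scene','scene4.png');snap('side','side4.png');snap('wrist','wrist4.png')
a=cv2.resize(cv2.imread('pics/scene4.png')[150:250,235:335],None,fx=4,fy=4,interpolation=cv2.INTER_CUBIC)
b=cv2.resize(cv2.imread('pics/side4.png')[160:260,215:315],None,fx=4,fy=4,interpolation=cv2.INTER_CUBIC)
cv2.imwrite('pics/c4.png',np.hstack([a,b]))
s=r.read_state();print(s['clock'],s['tool_pos'],s['ft_force'])
```

```text
9.3833 [ 0.56870511 -0.01464772  0.23669917] [ 0.53079845  0.01331789 -0.46604059]
```

View pics/c4.png

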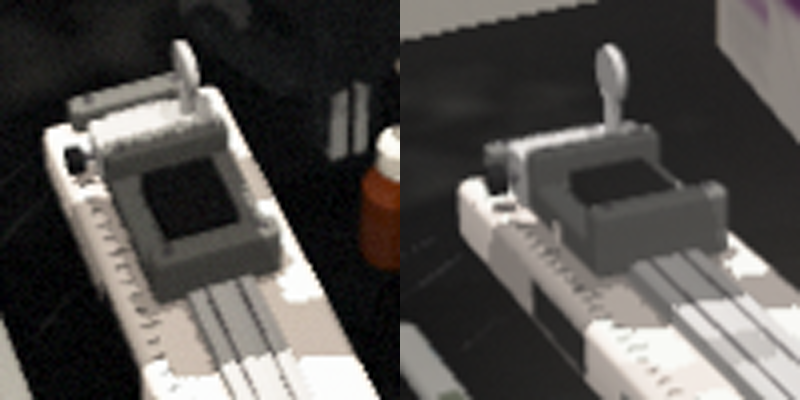

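View pics/wrist4.png

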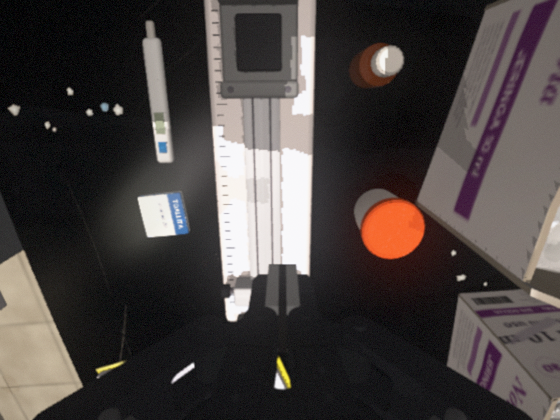

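In the scene and side views the slide looks flush with the marked collar, its far shoulder meeting it at about (160,150). The key is up and the bystanders haven't moved. The wrist view cuts off the joint, so I'll take one last look from over it.

Call:
drive_tool:
  rows: [0, 0, 0, 0.2, 2, 0, -1, 0, 0, 0, 0.4, 4, 0, -1, 0, 0, 0, 0.6, 6, 0, -1, 0, 0, 0, 0.8, 8, 0, -1, 0, 0, 0, 0.8, 8, 0, -1, 0, 0, 0, 0.8, 8, 0, -1, 0, 0, 0, 0.8, 8, 0, -1]

```text
clock: 9.97
tool_pos: [0.5762, 0.066, 0.236]
ee_rot: [[0.993, -0.118, 0.005], [-0.118, -0.993, -0.001], [0.005, 0.0, -1.0]]
ft_force: [0.3, -0.8, -0.4]
grip_width: -0.0
```

Run:
```python
from h import *
snap('wrist','wrist5.png')
p=np.array([.5575,.023,0]);d=np.array([.113,.9936,0])
u=proj('wrist5.png',[p+d*.096+[0,0,.066]])[0];print(u)
u=u.astype(int);y0=max(0,u[1]-110);a=cv2.imread('pics/wrist5.png')[y0:y0+200,u[0]-90:u[0]+90]
print(y0,u[0]-90);cv2.imwrite('pics/c5.png',cv2.resize(a,None,fx=3,fy=3,interpolation=cv2.INTER_CUBIC))
```

```text
[264.38564814 138.82975427]
28 174
```

View pics/c5.png

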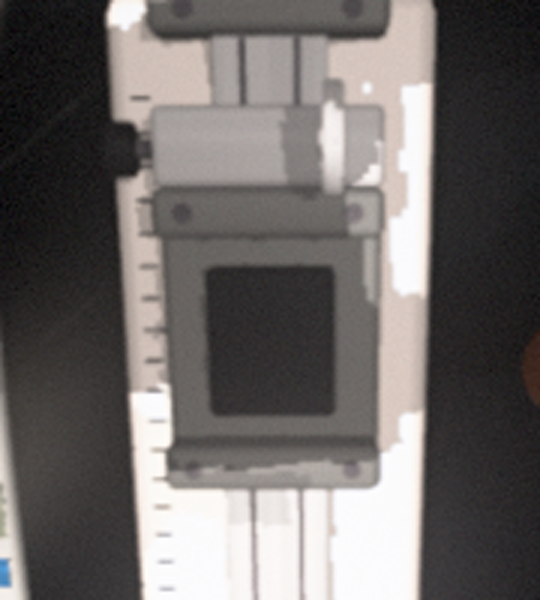

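The close view shows no gap: the collar (y 105–187) meets the slide's shoulder (from y 187) across the full width, and the key is up.

```bash
python3 -c "
from plant import r
s=r.read_state();print(s['clock'],s['ft_force']);print(r.job_done())"
```

```text
10.0167 [ 0.07016048 -0.16743519  0.83363799]
the job is handed in; nothing more can be done
None
```

The slide now rests against the marked stop with its key up, and I handed the job in at about 10 s with the robot clear of everything. I pressed the key fully down with shut fingertips and pushed the slide about 96 mm along the rail, holding the key down all the way. At the stop I let the key up slowly and then lifted the tool away.

- **Press force:** the downward force was about 13–17 N, and the key bottomed out close to its full 6 mm travel. There was also 3–7 N of sideways force on the tool, across the rail, which did no visible harm.
- **Contact with the stop:** there was hardly any force along the rail until contact, when it rose to 6 N and the tool stopped 1.4 mm short of its target. I stopped pushing there.
- **Last pictures:** they show no gap between slide and collar, and the key up. The bottle, cup, thermometer and carton look unmoved in the views I took; I did not measure their positions again.
- **Disagreement:** my first estimate of the travel, from the scene camera, was 84–90 mm, short of the actual 96 mm. I relied on the contact force and the close pictures instead.

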